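# Clip a slide carrier into the reader

### The job

Lift the spring clip on the slide reader so that it stands up, slide the slide carrier, rounded end first, along the channel beneath it until you feel it rest against the hidden end stop, then lower the clip fully down so that its sprung foot holds the carrier there. The carrier holds glass: push it gently, as with a light fingertip, and do not disturb the bottle, the label roll or the carton beside the work.

Things in the scene. Friction and masses are not known exactly. Their poses are not given: they have to be found in the camera images.
- reader: Slide reader, white desk device 235 x 90 x 61 mm, fixed to the worktop. Origin on the worktop below the channel's centre line; +x is the direction the carrier slides in, z up. Channel floor: level, z = 20 mm. From x = -113 to -3 mm it is a bare tongue 26 mm wide, so fingers holding the carrier pass beside it; beyond, the base is 90 mm wide.
- channel_entry (a point): Point on the channel floor (z = 20 mm), centre line, at the reader's x = 5 mm: mouth of the guide funnel. Axes as the reader's. The funnel is 54 mm wide here and narrows over 18 mm to straight rails 39 mm apart. Rails are 10 mm high. Rails and reader are rigid; never press the carrier on them with over 30 N.
- hood_mouth (a point): Point on the channel floor, centre line, at the reader's x = 48 mm, where a hood (roof 14 to 24 mm above the floor) covers the channel. Hidden under it is a rigid end stop, its face 2 to 19 mm beyond this point, set differently each time and not measured: find it by feel, pushing with less than 12 N. Home: carrier nose within 2 mm of that face.
- clip (a joint): Angle of the spring clip, rad: 0 fully down (level), grows when lifted, at most 1.45; standing up is over 0.8, fully down under 0.03. A steel arm 14 mm wide; the stiff hinge stays where it is left. 4 to 5 N at the handle moves it, up to 9 N for the last 0.06 rad down on the carrier. Beyond 0 it is rigid.
- clip_handle (a point): Centre of the clip's handle, a blue cross bar 24 mm long (along the reader's y) and 12 mm in diameter, 95 mm from the hinge axis along the arm and 8 mm above the arm's centre line. Clip down: at x = 5, z = 58 mm of the reader. Pinched by its two ends, it turns between the fingers while a tool pointing down carries it round the arc; press on top of it to finish.
- clip_hinge (a point): Centre of the clip's hinge axis, which is the reader's y axis direction; at x = 100, y = 0, z = 50 mm of the reader. Lifting swings the handle up, then towards the reader's +x.
- clip_foot_tip (a point): Underside of the clip's round rubber foot, 11 mm across, on a 1.5 N/mm spring below the arm, 72 mm from the hinge. Clip down without carrier: 25 mm above the worktop, so it blocks the carrier. With the carrier in, it touches it about 0.045 rad above fully down and presses with 4 to 5 N when fully down.
- carrier_center (a point): Centre (half-way up) of the slide carrier, a flat grey plate 100 x 36 x 8 mm, about 60 g, lying flat on the worktop, with a glass window in its front half. Its +x axis points to the nose, the end with rounded corners (6 mm), which goes in first; the rear end is blue.
- carrier_grip (a point): Centre (half-way up) of the carrier's blue grip end, 32 mm behind the carrier's centre, 18 mm from its rear edge: grip it here across its 36 mm width. When home, this part is outside the rails.
- carrier_nose (a point): Middle of the carrier's nose edge, half-way up, 50 mm ahead of the carrier's centre.
- saline_bottle: Small white bottle with blue cap, 45 mm across, 80 mm high; origin under its centre. Bystander, to be left alone.
- label_roll: White roll of labels, 64 mm across, 32 mm high; origin under its centre. Bystander, to be left alone.
- pad_box: Blue carton, 58 x 88 x 62 mm; origin under its centre. Bystander, to be left alone.

How it is judged:
By the outcome, as a careful person would: the job done as asked, in the order asked, and still so for the second after the job is handed in, with the robot touching nothing.
It also fails if it takes over 72 s, if anything falls off the work surface, if the arm or the gripper's body presses on something with over 40 N, if the wrist force passes 120 N, or if a joint passes its speed limit or range.

### The arm

A 6-joint arm with a two-finger parallel gripper is mounted at the origin on a cart in front of the work surface, level with it; the furniture and walls round the work are solid. World frame = base frame: x ahead of the robot, y to its left, z up, the work surface at z = 0. Lengths are in m, angles in rad, forces in N, time in s.
With the tool pointing down it reaches from about 0.35 to 0.85 m from the base axis. Payload 8.1 kg.
Tool frame: the origin (TCP) lies at the very end of the fingers, on their centre line; the grasp point (between the pads) lies 19 mm behind it; z points along the fingers, y is the line along which they close (so a half turn about z gives the same grasp; the last joint's range is limited). The gripper opens to 93 mm and grips with 3 to 60 N. Pads are 15 mm wide; open, the fingers measure 128 mm over their backs; the gripper's body (75 mm by 188 mm) begins 65 mm behind the grasp point.
Start: joints at [-1.335, 0.13, 1.488, -0, 1.523, -0.085], TCP at [0.189, -0.569, 0.219] pointing down, gripper open.
Joint ranges: [-2.96, 2.96], [-0.89, 2.26], [0.02, 2.5], [-1.34, 4.48], [0, 2.73], [-2.66, 2.66]. Speed limits (rad/s): [2.39, 2.39, 2.79, 3.14, 3.14, 3.14].

### API

Orientations are given as a rotation vector (axis times angle).
In Python, from station import * gives the robot as it stands.
- The arm moves only by the tool play_rows, never from a script. Its arguments are lists of equal length, an entry for each row: "delta_pos": the shift along the world's x, y, z in m, a list of three; "yaw": the turn about the world's z in rad. In form: {"delta_pos": [[x, y, z], ...], "yaw": [yaw, ...]}. A call has 1 to 20 rows; each row is the pose to reach, as a shift and turn from the pose commanded when the call began; what a row does not reach only later rows make up. A row lasts 1/8 s, in which the tool goes at most 62.5 mm and 10.7 degrees, less where a joint would pass 70% of its speed; a pose out of reach is approached as far as the arm can. A call with a gripper value outside its range is refused whole. "hand" is the gripper command: -1 is shut, 1 is fully open, values between are in proportion, set as the call begins (left out, the last holds). The fingers move at their own pace and stop on an object; the grip force is fixed at half the most. Time passes only in rows, so rows that repeat a pose let the fingers close. It gives the time, the measured TCP pose, the force, the opening and the grip force at its end, in the units of the state.
- read_state(): the state, without advancing time (a new reading comes with each control period).
- grab_frame(name): name is "side" or "top"; returns (picture, depth): 420x560x3 uint8, blue, green, red; 420x560 float32, m along the optical axis (not along the pixel's ray), 0 where there is no reading.
- camera_params(name): a dict with "camera_matrix" (3x3 intrinsics, pixels), "dist_coeffs" ([k1, k2, p1, p2, k3] as OpenCV has them; the pictures are not rectified), "origin" and "attitude" of the camera in the world. Camera axes: x right, y down, z forward; pixel columns grow to the right and rows downward; lengths in m; the calibration is good to about 2 mm. A picture is of the moment at which its call begins. camera_params takes no time and is no camera call.
- hand_in(): hands the job in; it is judged then, once.
The state is a dict: "time": time; "qpos": joint angles; "qd": joint speeds; "joint_torque": joint torques, N m; "ee_pos": TCP position; "tool_rot": TCP orientation; "contact_force": force on the tool from outside, world axes, zero at the start; "wrist_torque": the same for the moment, N m; "finger_gap": finger opening in m; "grip_force": force on a finger pad.
Only numpy, scipy, OpenCV 4.12 (cv2) and the standard library are available. Lean on these libraries where they do the work, as an engineer would, in place of code of your own. Each camera call takes 0.05 s, during which the arm holds its last target. There are 200 camera calls.

## Working session

There is one attempt and no reset: what is moved stays moved. The work goes in short steps, Python scripts to look and compute and a tool call to move; the robot and the scene stay as the last step left them, time stands still between calls to the robot, and variables do not carry over. Pictures are saved under pics/ and viewed, at most 10 in all, crops included, and the job is handed in when it is done.

Besides the shell and the picture viewer there is one more tool, called after ">>>" as name(argument=value, ...), one argument or row to a line, values as JSON. play_rows: Moves the arm, as the interface text tells. Its arguments: {"type":"object","properties":{"delta_pos":{"type":"array"},"yaw":{"type":"array"},"hand":{"type":"number"}},"required":["delta_pos","yaw"]}

```bash
mkdir -p pics; ls; python3 - <<'E'
from station import *
import cv2,numpy as np
s=read_state();print(s)
for n in("top","side"):
    p,d=grab_frame(n);cv2.imwrite(f"pics/{n}0.png",p);np.save(f"pics/{n}0.npy",d)
    print(n,camera_params(n))
E
```

```text
pics
{'time': 0.0, 'qpos': array([-1.33539330e+00,  1.31142850e-01,  1.48928687e+00, -3.30617965e-05,
        1.52298130e+00, -8.53967504e-02]), 'qd': array([ 5.94380943e-04, -1.25592819e-03, -5.85834150e-04, -9.28860588e-05,
        6.12414865e-04,  5.19117623e-04]), 'joint_torque': array([-5.47922718e-04, -5.59856558e+01, -4.91753983e+01,  7.66737806e-02,
        3.55784199e-02, -1.49923981e-04]), 'ee_pos': array([ 0.18907353, -0.56883177,  0.21759421]), 'tool_rot': array([-3.09947763e+00, -5.01466401e-01,  2.65602250e-04]), 'contact_force': array([-0.61596634, -0.25633654, -0.23769261]), 'wrist_torque': array([ 0.07365533, -0.02960956, -0.06871875]), 'grip_force': 0.0, 'finger_gap': 0.09287898611913145}
top {'camera_matrix': array([[510.26274557,   0.        , 284.96435424],
       [  0.        , 510.26274557, 207.8382891 ],
       [  0.        ,   0.        ,   1.        ]]), 'dist_coeffs': array([-0.18398563,  0.        ,  0.        ,  0.        ,  0.        ]), 'origin': array([ 0.41980807, -0.04545131,  1.12006008]), 'attitude': array([-2.12339508,  2.12647935, -0.19581913])}
side {'camera_matrix': array([[426.77202254,   0.        , 273.90965478],
       [  0.        , 426.77202254, 205.30463374],
       [  0.        ,   0.        ,   1.        ]]), 'dist_coeffs': array([-0.01379249,  0.        ,  0.        ,  0.        ,  0.        ]), 'origin': array([ 0.53366545, -0.83125153,  0.43682587]), 'attitude': array([-1.99856986,  0.08158108, -0.06803097])}
```

View pics/top0.png

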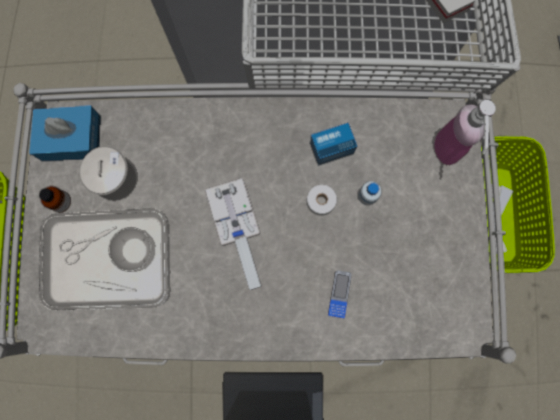

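View pics/side0.png

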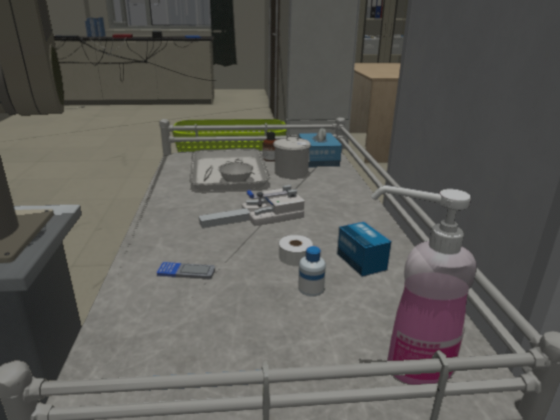

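Top view: reader runs from its tongue tip (254,287) up to (226,185), with the clip handle (blue) near (237,233). The carrier has its blue end at (338,310) and its nose at (342,273). Roll (322,199), bottle (371,191) and carton (333,143) are well to the right.

```bash
cat > h.py <<'E'
import cv2,numpy as np
from station import *
def ray(n,uv):
    c=camera_params(n);R=cv2.Rodrigues(c["attitude"])[0]
    p=cv2.undistortPoints(np.array(uv,float).reshape(-1,1,2),c["camera_matrix"],c["dist_coeffs"]).reshape(-1,2)
    return c["origin"],np.c_[p,np.ones(len(p))]@R.T
def plane(n,uv,z):
    o,d=ray(n,uv);return o+d*((z-o[2])/d[:,2])[:,None]
def proj(n,P):
    c=camera_params(n);R=cv2.Rodrigues(c["attitude"])[0]
    r=cv2.Rodrigues(R.T)[0];return cv2.projectPoints(np.array(P,float).reshape(-1,3),r,-R.T@c["origin"],c["camera_matrix"],c["dist_coeffs"])[0].reshape(-1,2)
def blobs(p,lo,hi,box,minA=20):
    x0,y0,x1,y1=box
    m=cv2.inRange(cv2.cvtColor(p,cv2.COLOR_BGR2HSV),lo,hi);k=np.zeros_like(m);k[y0:y1,x0:x1]=m[y0:y1,x0:x1]
    cs=cv2.findContours(k,cv2.RETR_EXTERNAL,cv2.CHAIN_APPROX_NONE)[0]
    return [(cv2.contourArea(c),cv2.minAreaRect(c),c) for c in cs if cv2.contourArea(c)>=minA]
E
python3 - <<'E'
from h import *
p=cv2.imread("pics/top0.png")
a=cv2.resize(p[170:300,195:275],None,fx=4.6,fy=4.6,interpolation=cv2.INTER_CUBIC)
b=cv2.resize(p[260:330,310:370],None,fx=6,fy=6,interpolation=cv2.INTER_CUBIC)
o=np.zeros((600,780,3),np.uint8);o[:a.shape[0],:a.shape[1]]=a;o[:b.shape[0],400:400+b.shape[1]]=b
cv2.imwrite("pics/crop0.png",o)
for box,z in(((215,215,255,250),.06),((320,260,360,330),.008)):
    for A,r,c in blobs(p,(105,120,60),(130,255,255),box,10): print(A,r,plane("top",[r[0]],z))
d=np.load("pics/top0.npy")
for u,v in((338,310),(340,290),(248,265),(253,280),(237,233)): print(u,v,d[v,u])
E
```

```text
25.5 ((237.40000915527344, 233.1999969482422), (3.7947328090667725, 9.486830711364746), 71.56504821777344) [[0.56306393 0.05445933 0.06      ]]
232.0 ((337.16400146484375, 308.3479919433594), (16.368019104003906, 16.010250091552734), 10.30484676361084) [[ 0.40597137 -0.15772148  0.008     ]]
338 310 1.0901072
340 290 1.093992
248 265 1.0962666
253 280 1.0926428
237 233 1.0664275
```

View pics/crop0.png

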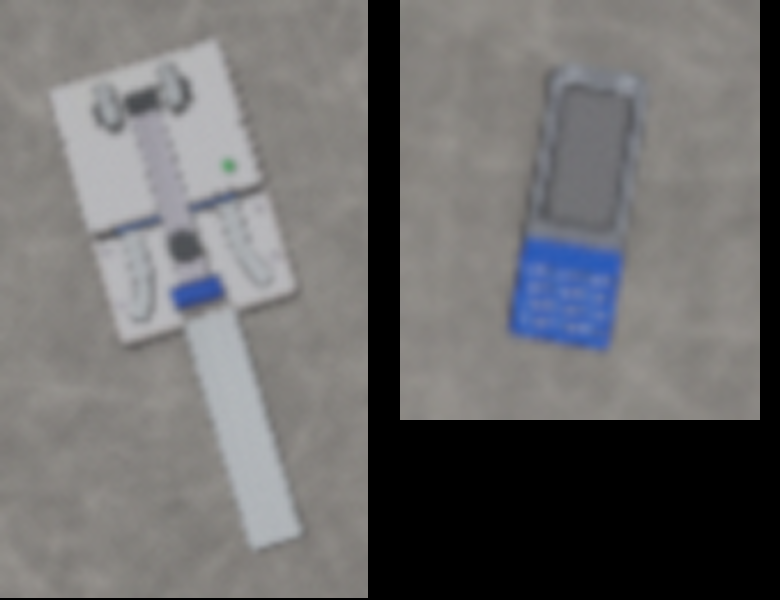

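The crop shows the tongue tip at about (255,287.5), tongue near the base at (241,238), and handle at (237.5,233). The carrier's rear edge mid is about (336.4,316.7) and its nose mid about (343,271.5).

```bash
python3 - <<'E'
from h import *
A=lambda q:np.array(q)/4.6+[195,170]-.4
B=lambda q:(np.array(q)-[400,0])/6+[310,260]-.4
t=plane("top",A([(250,548),(300,535),(187,322),(237,308)]),.02)
print(t);e=t[:2].mean(0);m=t[2:].mean(0);d=m-e;yaw=np.arctan2(d[1],d[0]);print("tongue end",e,"yaw",yaw,np.linalg.norm(t[0]-t[1]))
ux=np.array([np.cos(yaw),np.sin(yaw),0]);o=e+.113*ux;print("origin",o,"handle pred",o+.005*ux)
h=plane("top",A([(197,293)]),.062)[0];print("handle meas",h)
k=plane("top",A([(142,102)]),.055)[0];print("hinge",k,np.arctan2(*(k-h)[[1,0]]),np.linalg.norm((k-h)[:2]))
bk=plane("top",A([(52,90),(216,40)]),.061);print("back",bk.mean(0),np.linalg.norm(bk[0]-bk[1]),np.arctan2(-(bk[0]-bk[1])[0],(bk[0]-bk[1])[1]))
c=plane("top",B([(510,332),(607,348),(550,65),(647,75)]),.008);r=c[:2].mean(0);n=c[2:].mean(0);d=n-r
print("carrier",r,n,np.linalg.norm(d),np.linalg.norm(c[0]-c[1]),"yaw",np.arctan2(d[1],d[0]),"grip",r+d*.18)
R=cv2.Rodrigues(read_state()["tool_rot"])[0];print(R)
E
```

```text
[[0.44837446 0.03197731 0.02      ]
 [0.45446008 0.00870039 0.02      ]
 [0.5544364  0.06271953 0.02      ]
 [0.56111086 0.03911291 0.02      ]]
tongue end [0.45141727 0.02033885 0.02      ] yaw 0.27994913835548013 0.02405929639144861
origin [0.56001812 0.05156151 0.02      ] handle pred [0.56482347 0.05294305 0.02      ]
handle meas [0.5625916  0.05421323 0.062     ]
hinge [0.65315216 0.08194509 0.055     ] 0.29715751667522333 0.09471151996731635
back [0.66946146 0.08535367 0.061     ] 0.07963960908656645 0.3005753686694405
carrier [ 0.38899061 -0.1550448   0.008     ] [ 0.48601891 -0.17092414  0.008     ] 0.09831909625847901 0.035405121035251695 yaw -0.16221873287662986 grip [ 0.4064557  -0.15790308  0.008     ]
[[ 9.48977517e-01  3.15343510e-01 -3.78446949e-04]
 [ 3.15343707e-01 -9.48976226e-01  1.57097420e-03]
 [ 1.36259362e-04 -1.61016006e-03 -9.99998694e-01]]
```

>>> play_rows(
  delta_pos=[
    [0.374,0.623,-0.08],
    [0.374,0.623,-0.08],
    [0.374,0.623,-0.08],
    [0.374,0.623,-0.08],
    [0.374,0.623,-0.08],
    [0.374,0.623,-0.08],
    [0.374,0.623,-0.08],
    [0.374,0.623,-0.08],
    [0.374,0.623,-0.08],
    [0.374,0.623,-0.08],
    [0.374,0.623,-0.08],
    [0.374,0.623,-0.08],
    [0.374,0.623,-0.08],
    [0.374,0.623,-0.08],
    [0.374,0.623,-0.08],
  ],
  yaw=[-0.034,-0.034,-0.034,-0.034,-0.034,-0.034,-0.034,-0.034,-0.034,-0.034,-0.034,-0.034,-0.034,-0.034,-0.034],
  hand=0.1,
)

```text
time: 1.98
ee_pos: [0.5629, 0.0525, 0.1387]
tool_rot: [3.109, 0.447, -0.0]
contact_force: [-0.1, -0.2, -0.1]
finger_gap: 0.051
grip_force: 0.0
```

>>> play_rows(
  delta_pos=[
    [0,0.001,-0.05],
    [0,0.001,-0.08],
    [0,0.001,-0.096],
    [0,0.001,-0.096],
    [0,0.001,-0.096],
  ],
  yaw=[0,0,0,0,0],
)

```text
time: 2.6
ee_pos: [0.5645, 0.0543, 0.0444]
tool_rot: [3.109, 0.448, 0.004]
contact_force: [0.4, 0.5, 1.5]
finger_gap: 0.0516
grip_force: 0.0
```

```bash
python3 - <<'E'
from h import *
p,d=grab_frame("side");q,_=grab_frame("top");print(read_state()["contact_force"],proj("side",[.563,.054,.058]),proj("top",[.563,.054,.058]))
a=cv2.resize(p[150:250,190:320],None,fx=5,fy=5,interpolation=cv2.INTER_CUBIC);cv2.imwrite("pics/s1.png",a)
E
```

```text
[ 1.08944625 -0.0722433   0.17953322] [[250.21230257 194.78173608]] [[237.70501625 233.35769572]]
```

View pics/s1.png

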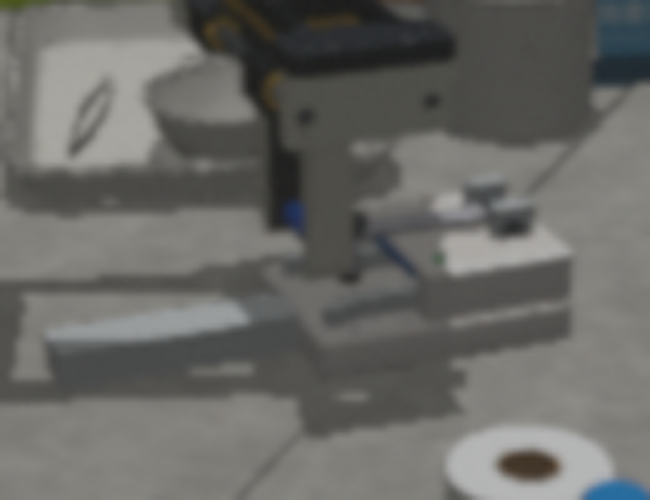

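The near finger stands in front of the handle (blue seen at crop (295,215)), above the rails. Closing.

>>> play_rows(
  delta_pos=[
    [0,0,0],
    [0,0,0],
    [0,0,0],
    [0,0,0],
    [0,0,0],
    [0,0,0],
  ],
  yaw=[0,0,0,0,0,0],
  hand=-0.9,
)

```text
time: 3.45
ee_pos: [0.5632, 0.0547, 0.0427]
tool_rot: [-3.109, -0.449, -0.0]
contact_force: [-1.0, 1.4, 1.8]
finger_gap: 0.0237
grip_force: 30.0
```

>>> play_rows(
  delta_pos=[
    [0.0013,0.0004,0.0094],
    [0.0034,0.001,0.0187],
    [0.0063,0.0019,0.0277],
    [0.0102,0.003,0.0363],
    [0.0149,0.0044,0.0445],
    [0.0202,0.006,0.0522],
  ],
  yaw=[0,0,0,0,0,0],
)

```text
time: 4.2
ee_pos: [0.5827, 0.0607, 0.0949]
tool_rot: [-3.109, -0.449, 0.003]
contact_force: [-3.6, 0.2, -6.4]
finger_gap: 0.0238
grip_force: 30.0
```

>>> play_rows(
  delta_pos=[
    [0.0061,0.0018,0.0071],
    [0.0129,0.0038,0.0135],
    [0.0202,0.006,0.0191],
    [0.0281,0.0083,0.024],
    [0.0363,0.0107,0.0281],
    [0.045,0.0133,0.0312],
    [0.0494,0.0146,0.0324],
    [0.0494,0.0146,0.0324],
  ],
  yaw=[0,0,0,0,0,0,0,0],
)

```text
time: 5.2
ee_pos: [0.6337, 0.0763, 0.1293]
tool_rot: [-3.108, -0.45, -0.003]
contact_force: [-6.2, 2.5, 2.5]
finger_gap: 0.0228
grip_force: 30.0
```

>>> play_rows(
  delta_pos=[
    [0,0,0],
    [0,0,0],
    [0,0,0],
    [0,0,0.03],
    [0,0,0.06],
    [-0.03,-0.03,0.08],
  ],
  yaw=[0,0,0,0,0,0],
  hand=0.2,
)

```text
time: 5.95
ee_pos: [0.6041, 0.046, 0.2089]
tool_rot: [3.109, 0.452, 0.004]
contact_force: [-0.5, -0.5, -0.0]
finger_gap: 0.0556
grip_force: 0.0
```

```bash
python3 - <<'E'
from h import *
p,d=grab_frame("side")
a=cv2.resize(p[130:250,190:320],None,fx=5,fy=5,interpolation=cv2.INTER_CUBIC);cv2.imwrite("pics/s2.png",a)
E
```

```text
(no output)
```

View pics/s2.png

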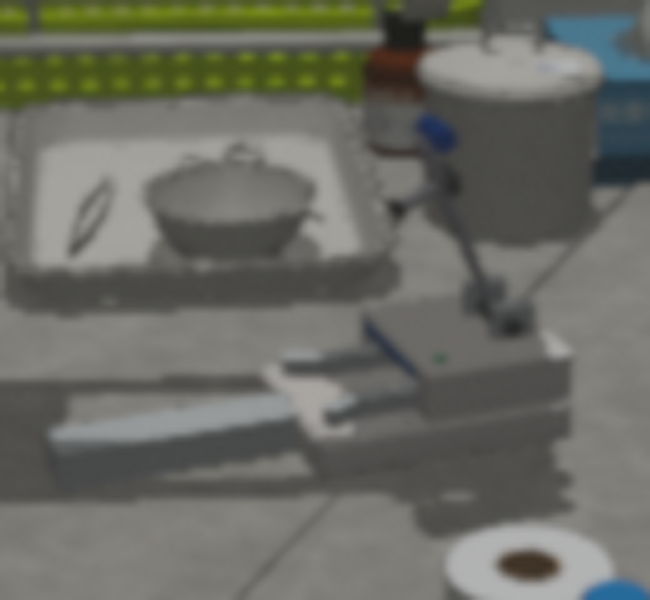

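Clip stands at about 1.2 rad (handle at crop (437,130)), channel free. On to the carrier.

>>> play_rows(
  delta_pos=[
    [-0.04,-0.04,0],
    [-0.1,-0.1,0],
    [-0.1975,-0.204,-0.08],
    [-0.1975,-0.204,-0.13],
    [-0.1975,-0.204,-0.15],
    [-0.1975,-0.204,-0.15],
    [-0.1975,-0.204,-0.15],
    [-0.1975,-0.204,-0.15],
    [-0.1975,-0.204,-0.15],
  ],
  yaw=[-0.15,-0.3,-0.449,-0.449,-0.449,-0.449,-0.449,-0.449,-0.449],
  hand=0.4,
)

```text
time: 7.12
ee_pos: [0.4073, -0.1589, 0.0591]
tool_rot: [3.13, -0.253, 0.005]
contact_force: [-0.2, -0.3, 0.1]
finger_gap: 0.0649
grip_force: 0.0
```

```bash
python3 - <<'E'
from h import *
s=read_state();print(s["ee_pos"],s["finger_gap"]);R=cv2.Rodrigues(s["tool_rot"])[0];print(np.arctan2(R[1,0],R[0,0]))
p,d=grab_frame("side")
for A,r,c in blobs(p,(105,120,60),(130,255,255),(140,255,200,290),10):
    M=cv2.moments(c);print(A,plane("side",[(M['m10']/M['m00'],M['m01']/M['m00'])],.008))
a=cv2.resize(p[220:300,130:250],None,fx=5,fy=5,interpolation=cv2.INTER_CUBIC);cv2.imwrite("pics/s3.png",a)
E
```

```text
[ 0.40726624 -0.15893506  0.05912501] 0.06490432609702526
-0.1612130457935631
117.0 [[ 0.40559084 -0.16553008  0.008     ]]
```

View pics/s3.png

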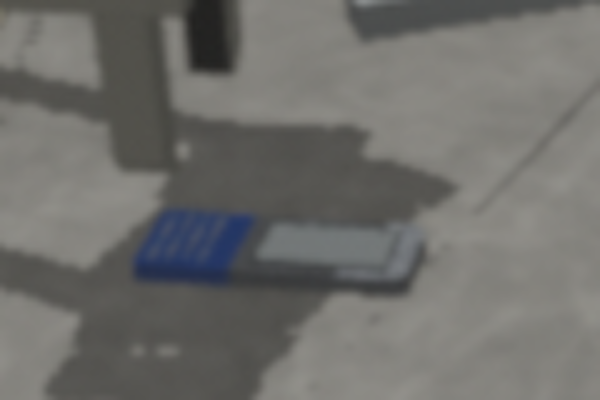

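Carrier lies below the open fingers, blue grip end at crop (190,245). Descend and grip.

>>> play_rows(
  delta_pos=[
    [0,0,-0.035],
    [0,0,-0.05],
    [0,0,-0.056],
    [0,0,-0.056],
    [0,0,-0.056],
  ],
  yaw=[0,0,0,0,0],
)

```text
time: 7.8
ee_pos: [0.4061, -0.1592, 0.0022]
tool_rot: [3.131, -0.254, 0.002]
contact_force: [0.1, -0.4, 0.8]
finger_gap: 0.0649
grip_force: 0.0
```

>>> play_rows(
  delta_pos=[
    [0,0,0],
    [0,0,0],
    [0,0,0],
    [0,0,0],
    [0,0,0],
    [0,0,0],
    [0,0,0],
  ],
  yaw=[0,0,0,0,0,0,0],
  hand=-0.6,
)

```text
time: 8.68
ee_pos: [0.4053, -0.1588, 0.0013]
tool_rot: [-3.131, 0.255, -0.0]
contact_force: [-0.7, 0.9, 3.4]
finger_gap: 0.0352
grip_force: 30.0
```

>>> play_rows(
  delta_pos=[
    [0,0,0.02],
    [0,0,0.05],
    [0.01,0.03,0.07],
    [0.03,0.08,0.07],
    [0.05,0.13,0.07],
    [0.0696,0.1666,0.07],
    [0.0696,0.1866,0.06],
    [0.0696,0.1866,0.045],
    [0.0696,0.1866,0.035],
    [0.0696,0.1866,0.035],
    [0.0696,0.1866,0.035],
  ],
  yaw=[0,0,0.1,0.2,0.3,0.4,0.454,0.454,0.454,0.454,0.454],
)

```text
time: 10.05
ee_pos: [0.4751, 0.0271, 0.0364]
tool_rot: [3.108, 0.454, 0.0]
contact_force: [0.2, 0.1, -0.4]
finger_gap: 0.0355
grip_force: 30.0
```

```bash
python3 - <<'E'
from h import *
s=read_state();print(s["ee_pos"],s["finger_gap"],s["contact_force"])
p,_=grab_frame("top");q,_=grab_frame("side")
a=cv2.resize(p[175:305,200:280],None,fx=4.6,fy=4.6,interpolation=cv2.INTER_CUBIC)
b=cv2.resize(q[150:260,190:290],None,fx=4,fy=4,interpolation=cv2.INTER_CUBIC)
o=np.zeros((600,790,3),np.uint8);o[:a.shape[0],:a.shape[1]]=a;o[:b.shape[0],380:380+b.shape[1]]=b
cv2.imwrite("pics/c4.png",o)
E
```

```text
[0.47505102 0.02708967 0.03644856] 0.03549963797186157 [ 0.17757393  0.09189122 -0.41348893]
```

View pics/c4.png

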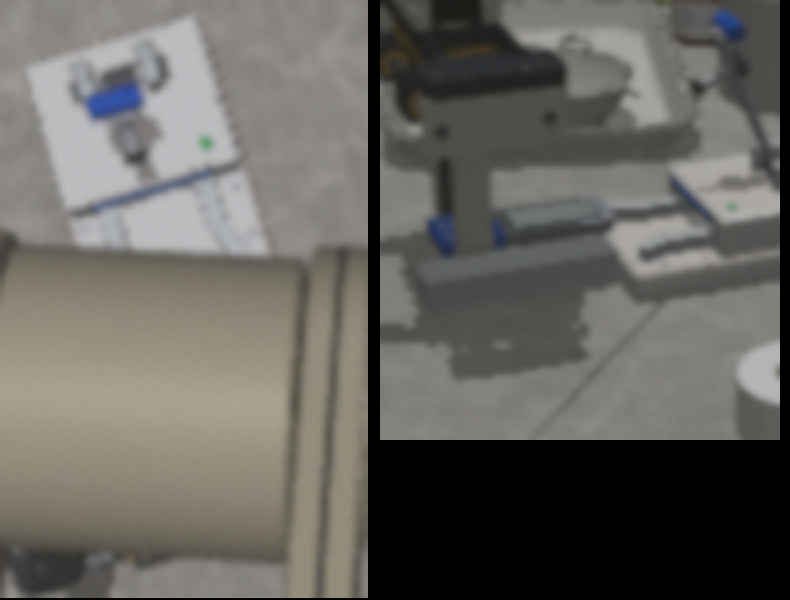

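The carrier is held level over the tongue with its nose (side crop (605,212)) just before the funnel. Lower, then advance.

>>> play_rows(
  delta_pos=[
    [0,0,-0.007],
    [0,0,-0.012],
    [0,0,-0.0145],
    [0,0,-0.0145],
    [0,0,-0.0145],
  ],
  yaw=[0,0,0,0,0],
)

```text
time: 10.78
ee_pos: [0.4749, 0.0279, 0.0217]
tool_rot: [-3.108, -0.457, -0.0]
contact_force: [-0.4, 0.6, -2.1]
finger_gap: 0.0355
grip_force: 30.0
```

>>> play_rows(
  delta_pos=[
    [0.0048,0.0014,0],
    [0.0096,0.0029,0],
    [0.0144,0.0043,0],
    [0.0191,0.0058,0],
    [0.0191,0.0058,0],
  ],
  yaw=[0,0,0,0,0],
)

```text
time: 11.4
ee_pos: [0.4944, 0.0337, 0.0218]
tool_rot: [3.108, 0.457, 0.0]
contact_force: [0.4, 0.6, -0.8]
finger_gap: 0.0356
grip_force: 30.0
```

>>> play_rows(
  delta_pos=[
    [0.0029,0.0009,0],
    [0.0057,0.0017,0],
    [0.0086,0.0026,0],
    [0.0115,0.0035,0],
    [0.0115,0.0035,0],
  ],
  yaw=[0,0,0,0,0],
)

```text
time: 12.02
ee_pos: [0.5058, 0.0372, 0.0218]
tool_rot: [3.108, 0.457, 0.0]
contact_force: [0.0, 0.4, -0.6]
finger_gap: 0.0356
grip_force: 30.0
```

>>> play_rows(
  delta_pos=[
    [0.0024,0.0007,0],
    [0.0048,0.0014,0],
    [0.0072,0.0022,0],
    [0.0096,0.0029,0],
    [0.0115,0.0035,0],
    [0.0134,0.004,0],
    [0.0134,0.004,0],
  ],
  yaw=[0,0,0,0,0,0,0],
)

```text
time: 12.9
ee_pos: [0.5191, 0.0411, 0.0218]
tool_rot: [-3.108, -0.457, -0.0]
contact_force: [0.1, -0.1, -0.7]
finger_gap: 0.0356
grip_force: 30.0
```

>>> play_rows(
  delta_pos=[
    [0.001,0.0003,0],
    [0.0019,0.0006,0],
    [0.0029,0.0009,0],
    [0.0038,0.0012,0],
    [0.0038,0.0012,0],
  ],
  yaw=[0,0,0,0,0],
)

```text
time: 13.52
ee_pos: [0.5228, 0.0423, 0.0218]
tool_rot: [3.108, 0.457, 0.0]
contact_force: [-0.7, -0.4, -1.1]
finger_gap: 0.0355
grip_force: 30.0
```

>>> play_rows(
  delta_pos=[
    [0.0005,0.00015,0],
    [0.001,0.0003,0],
    [0.0014,0.00045,0],
    [0.0019,0.0006,0],
  ],
  yaw=[0,0,0,0],
)

```text
time: 14.02
ee_pos: [0.5247, 0.0429, 0.0218]
tool_rot: [-3.108, -0.457, -0.0]
contact_force: [-0.9, -0.7, -1.0]
finger_gap: 0.0357
grip_force: 30.0
```

>>> play_rows(
  delta_pos=[
    [0.0005,0.00015,0],
    [0.001,0.0003,0],
    [0.0014,0.00045,0],
    [0.0019,0.0006,0],
  ],
  yaw=[0,0,0,0],
)

```text
time: 14.52
ee_pos: [0.5265, 0.0435, 0.0217]
tool_rot: [-3.108, -0.457, -0.0]
contact_force: [0.7, 0.5, -1.4]
finger_gap: 0.0353
grip_force: 30.0
```

>>> play_rows(
  delta_pos=[
    [0.0005,0.00015,0],
    [0.001,0.0003,0],
    [0.0014,0.00045,0],
  ],
  yaw=[0,0,0],
)

```text
time: 14.9
ee_pos: [0.5279, 0.044, 0.0217]
tool_rot: [-3.108, -0.457, 0.0]
contact_force: [0.7, -0.5, -0.7]
finger_gap: 0.0356
grip_force: 30.0
```

>>> play_rows(
  delta_pos=[
    [0.0005,0.00015,0],
    [0.001,0.0003,0],
    [0.0014,0.00045,0],
  ],
  yaw=[0,0,0],
)

```text
time: 15.28
ee_pos: [0.5294, 0.0444, 0.0218]
tool_rot: [-3.108, -0.457, -0.0]
contact_force: [0.9, -0.0, -0.7]
finger_gap: 0.0355
grip_force: 30.0
```

>>> play_rows(
  delta_pos=[
    [0.0005,0.00015,0],
    [0.001,0.0003,0],
    [0.0014,0.00045,0],
  ],
  yaw=[0,0,0],
)

```text
time: 15.65
ee_pos: [0.5308, 0.0449, 0.0217]
tool_rot: [-3.108, -0.457, 0.0]
contact_force: [-0.3, 0.3, -1.2]
finger_gap: 0.0354
grip_force: 30.0
```

>>> play_rows(
  delta_pos=[
    [0.0005,0.00015,0],
    [0.001,0.0003,0],
    [0.0014,0.00045,0],
  ],
  yaw=[0,0,0],
)

```text
time: 16.02
ee_pos: [0.5322, 0.0453, 0.0218]
tool_rot: [3.108, 0.457, 0.0]
contact_force: [-0.4, -0.8, -1.0]
finger_gap: 0.0352
grip_force: 30.0
```

>>> play_rows(
  delta_pos=[
    [0.0005,0.00015,0],
    [0.001,0.0003,0],
    [0.0014,0.00045,0],
  ],
  yaw=[0,0,0],
)

```text
time: 16.4
ee_pos: [0.5335, 0.0458, 0.0217]
tool_rot: [-3.108, -0.457, 0.0]
contact_force: [0.0, 0.1, -0.9]
finger_gap: 0.0355
grip_force: 30.0
```

>>> play_rows(
  delta_pos=[
    [0.0005,0.00015,0],
    [0.001,0.0003,0],
    [0.0014,0.00045,0],
  ],
  yaw=[0,0,0],
)

```text
time: 16.77
ee_pos: [0.5349, 0.0462, 0.0217]
tool_rot: [3.108, 0.457, -0.0]
contact_force: [0.3, 1.0, -0.5]
finger_gap: 0.0352
grip_force: 30.0
```

>>> play_rows(
  delta_pos=[
    [0.0005,0.00015,0],
    [0.001,0.0003,0],
    [0.0014,0.00045,0],
  ],
  yaw=[0,0,0],
)

```text
time: 17.15
ee_pos: [0.5363, 0.0467, 0.0217]
tool_rot: [-3.108, -0.457, 0.0]
contact_force: [0.3, 0.3, -0.8]
finger_gap: 0.0357
grip_force: 30.0
```

>>> play_rows(
  delta_pos=[
    [0.0005,0.00015,0],
    [0.001,0.0003,0],
    [0.0014,0.00045,0],
  ],
  yaw=[0,0,0],
)

```text
time: 17.52
ee_pos: [0.5378, 0.0471, 0.0218]
tool_rot: [3.108, 0.457, 0.0]
contact_force: [-0.5, 0.3, -0.7]
finger_gap: 0.0355
grip_force: 30.0
```

>>> play_rows(
  delta_pos=[
    [0.0005,0.00015,0],
    [0.001,0.0003,0],
    [0.0014,0.00045,0],
  ],
  yaw=[0,0,0],
)

```text
time: 17.9
ee_pos: [0.5391, 0.0476, 0.0217]
tool_rot: [3.108, 0.457, -0.0]
contact_force: [0.0, 0.3, -1.2]
finger_gap: 0.0352
grip_force: 30.0
```

>>> play_rows(
  delta_pos=[
    [0.0005,0.00015,0],
    [0.001,0.0003,0],
    [0.0014,0.00045,0],
  ],
  yaw=[0,0,0],
)

```text
time: 18.27
ee_pos: [0.5406, 0.048, 0.0218]
tool_rot: [-3.108, -0.457, -0.0]
contact_force: [0.4, 0.4, -0.2]
finger_gap: 0.0357
grip_force: 30.0
```

>>> play_rows(
  delta_pos=[
    [0.0005,0.00015,0],
    [0.001,0.0003,0],
    [0.0014,0.00045,0],
  ],
  yaw=[0,0,0],
)

```text
time: 18.65
ee_pos: [0.5413, 0.0483, 0.0214]
tool_rot: [3.108, 0.457, -0.002]
contact_force: [-3.2, -1.9, -0.7]
finger_gap: 0.0352
grip_force: 30.0
```

>>> play_rows(
  delta_pos=[
    [0.0003,0.0001,0],
    [0.0003,0.0001,0],
    [0.0003,0.0001,0],
  ],
  yaw=[0,0,0],
)

```text
time: 19.02
ee_pos: [0.5414, 0.0483, 0.0214]
tool_rot: [3.108, 0.457, -0.003]
contact_force: [-5.7, -2.7, 1.2]
finger_gap: 0.0355
grip_force: 30.0
```

Firm contact at 6 N without motion: the stop. Ease off, release and rise.

>>> play_rows(
  delta_pos=[
    [-0.0004,-0.0001,0],
    [-0.0006,-0.0002,0],
  ],
  yaw=[0,0],
)

```text
time: 19.27
ee_pos: [0.5413, 0.0483, 0.0215]
tool_rot: [-3.108, -0.457, 0.001]
contact_force: [-3.2, -1.7, -1.3]
finger_gap: 0.0356
grip_force: 30.0
```

>>> play_rows(
  delta_pos=[
    [0,0,0],
    [0,0,0],
    [0,0,0],
    [0,0,0],
    [0,0,0.03],
    [0,0,0.08],
    [0,0,0.14],
    [0,0,0.18],
    [0,0,0.18],
  ],
  yaw=[0,0,0,0,0,0,0,0,0],
  hand=0.1,
)

```text
time: 20.4
ee_pos: [0.5444, 0.0484, 0.2067]
tool_rot: [3.107, 0.457, 0.013]
contact_force: [-0.5, 0.4, -0.3]
finger_gap: 0.0514
grip_force: 0.0
```

```bash
python3 - <<'E'
from h import *
s=read_state();print(s["ee_pos"],s["finger_gap"],s["contact_force"])
q,_=grab_frame("side")
b=cv2.resize(q[130:250,190:320],None,fx=5,fy=5,interpolation=cv2.INTER_CUBIC)
cv2.imwrite("pics/s5.png",b)
for A,r,c in blobs(q,(105,120,60),(130,255,255),(260,120,300,180),5):
    M=cv2.moments(c);print(A,M['m10']/M['m00'],M['m01']/M['m00'])
    o,d=ray("side",[(M['m10']/M['m00'],M['m01']/M['m00'])])
    # intersect with reader's vertical mid-plane
    yw=.293;n=np.array([-np.sin(yw),np.cos(yw),0]);O=np.array([.559,.0528,0])
    P=o+d[0]*((O-o)@n)/(d[0]@n);rx=(P-O)@[np.cos(yw),np.sin(yw),0];print("handle",P,rx,np.hypot(rx-.1,P[2]-.05),"theta",3.0576-np.arctan2(P[2]-.05,rx-.1))
E
```

```text
[0.54437128 0.04839223 0.20667904] 0.051358172902318755 [-0.50325023  0.36751805 -0.33799489]
17.5 276.647619047619 155.43809523809523
handle [0.62338434 0.07222365 0.14360976] 0.06725043524949448 0.09917318352227295 theta 1.1502606652110594
```

View pics/s5.png

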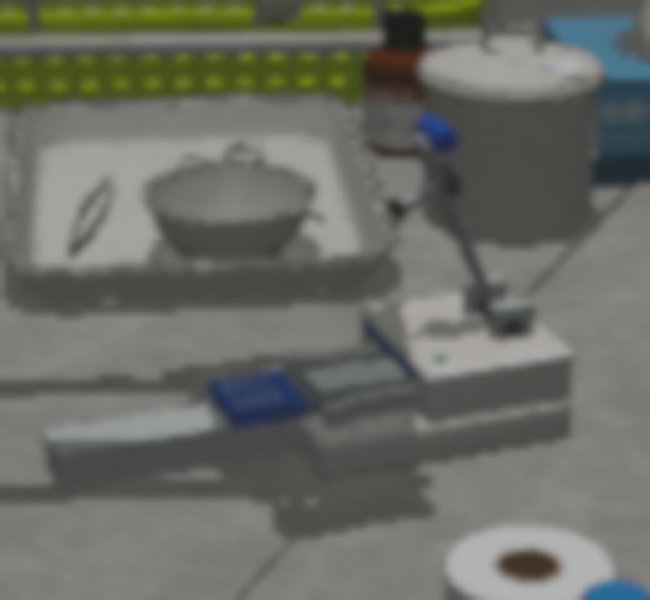

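Carrier lies straight in the channel under the hood, blue end at crop (258,395), clip still up. Return to the handle.

>>> play_rows(
  delta_pos=[
    [0.04,0.012,0],
    [0.08,0.024,0],
    [0.0925,0.028,0],
    [0.0925,0.028,0],
    [0.0925,0.028,0],
    [0.0925,0.028,0],
  ],
  yaw=[0,0,0,0,0,0],
)

```text
time: 21.2
ee_pos: [0.6334, 0.0761, 0.2015]
tool_rot: [-3.108, -0.456, 0.001]
contact_force: [-0.3, 0.1, -0.2]
finger_gap: 0.0509
grip_force: 0.0
```

>>> play_rows(
  delta_pos=[
    [0,0,-0.03],
    [0,0,-0.055],
    [0,0,-0.0725],
    [0,0,-0.0725],
    [0,0,-0.0725],
  ],
  yaw=[0,0,0,0,0],
)

```text
time: 21.82
ee_pos: [0.6347, 0.0764, 0.1305]
tool_rot: [3.108, 0.457, 0.002]
contact_force: [0.5, 0.1, 1.1]
finger_gap: 0.0512
grip_force: 0.0
```

>>> play_rows(
  delta_pos=[
    [0,0,0],
    [0,0,0],
    [0,0,0],
    [0,0,0],
    [0,0,0],
    [0,0,0],
  ],
  yaw=[0,0,0,0,0,0],
  hand=-0.9,
)

```text
time: 22.58
ee_pos: [0.6343, 0.0766, 0.1296]
tool_rot: [-3.108, -0.457, -0.001]
contact_force: [-1.5, 3.3, 3.3]
finger_gap: 0.0227
grip_force: 30.0
```

```bash
python3 - <<'E'
from h import *
yw=.293;n=np.array([-np.sin(yw),np.cos(yw),0]);O=np.array([.559,.0528,0])
q0=cv2.imread("pics/side0.png");q1,_=grab_frame("side")
for q,b in((q0,(235,180,262,210)),(q1,(255,120,300,180))):
  for A,r,c in blobs(q,(105,100,50),(130,255,255),b,3):
    M=cv2.moments(c);uv=(M['m10']/M['m00'],M['m01']/M['m00']);o,d=ray("side",[uv])
    P=o+d[0]*((O-o)@n)/(d[0]@n);rx=(P-O)@[np.cos(yw),np.sin(yw),0];print(A,uv,rx,P[2])
E
```

```text
19.5 (249.65811965811963, 193.06837606837604) 0.002918050681674351 0.06237321098288229
15.5 (276.38709677419354, 155.39784946236557) 0.066623238615217 0.14377208980618883
```

```bash
python3 - <<'E'
from h import *
O=np.array([.559,.0528,0]);u=np.array([np.cos(.293),np.sin(.293),0])
for z in(.139,.145):
    P=plane("top",[np.array([115,101])/4.6+[200,175]-.4],z)[0];print(P,(P-O)@u)
P=plane("top",[np.array([125,78])/4.6+[200,175]-.4],.055)[0];print("hinge",P,(P-O)@u)
E
```

```text
[0.62511459 0.07341522 0.139     ] 0.06925110025249555
[0.62385897 0.07268825 0.145     ] 0.06783902522767934
hinge [0.65362062 0.07914788 0.055     ] 0.09819799799492765
```

The handle really sits at reader x ≈ 69 mm, 9 mm off the finger centre; regrip it centred.

>>> play_rows(
  delta_pos=[
    [0,0,0],
    [0,0,0],
    [0,0,0],
    [-0.005,-0.0015,-0.002],
    [-0.0095,-0.003,-0.006],
    [-0.0095,-0.003,-0.006],
    [-0.0095,-0.003,-0.006],
  ],
  yaw=[0,0,0,0,0,0,0],
  hand=-0.1,
)

```text
time: 23.5
ee_pos: [0.6246, 0.0733, 0.1232]
tool_rot: [-3.108, -0.457, -0.0]
contact_force: [0.1, 1.1, 0.3]
finger_gap: 0.0414
grip_force: 0.0
```

>>> play_rows(
  delta_pos=[
    [0,0,0],
    [0,0,0],
    [0,0,0],
    [0,0,0],
    [0,0,0],
  ],
  yaw=[0,0,0,0,0],
  hand=-0.9,
)

```text
time: 24.12
ee_pos: [0.6247, 0.0737, 0.1234]
tool_rot: [-3.108, -0.457, -0.0]
contact_force: [-0.2, 2.6, 0.3]
finger_gap: 0.0233
grip_force: 30.0
```

>>> play_rows(
  delta_pos=[
    [-0.0052,-0.0016,-0.002],
    [-0.0134,-0.004,-0.0061],
    [-0.0212,-0.0064,-0.011],
    [-0.0286,-0.0086,-0.0166],
    [-0.0353,-0.0107,-0.023],
    [-0.0414,-0.0125,-0.0301],
    [-0.0414,-0.0125,-0.0301],
  ],
  yaw=[0,0,0,0,0,0,0],
)

```text
time: 25.0
ee_pos: [0.5831, 0.0608, 0.0939]
tool_rot: [3.108, 0.457, 0.001]
contact_force: [-3.4, 1.5, 6.7]
finger_gap: 0.0235
grip_force: 30.0
```

```bash
python3 - <<'E'
from h import *
yw=.293;n=np.array([-np.sin(yw),np.cos(yw),0]);O=np.array([.559,.0528,0])
s=read_state();u=np.array([np.cos(yw),np.sin(yw),0]);print("tcp rx",(s["ee_pos"]-O)@u,s["ee_pos"])
q,_=grab_frame("side")
for A,r,c in blobs(q,(105,100,50),(130,255,255),(235,120,300,205),2):
    M=cv2.moments(c);uv=(M['m10']/M['m00'],M['m01']/M['m00']);o,d=ray("side",[uv])
    P=o+d[0]*((O-o)@n)/(d[0]@n);rx=(P-O)@u;print(A,uv,rx+.002,P[2]-.004)
E
```

```text
tcp rx 0.02537900901584359 [0.58309709 0.06079409 0.09392851]
```

>>> play_rows(
  delta_pos=[
    [-0.0054,-0.0016,-0.0077],
    [-0.01,-0.003,-0.0159],
    [-0.0139,-0.0042,-0.0245],
    [-0.0168,-0.0051,-0.0335],
    [-0.0185,-0.0056,-0.0409],
    [-0.0185,-0.0056,-0.0409],
  ],
  yaw=[0,0,0,0,0,0],
)

```text
time: 25.8
ee_pos: [0.5636, 0.0548, 0.0516]
tool_rot: [3.108, 0.457, -0.003]
contact_force: [-3.7, -1.4, -0.5]
finger_gap: 0.0238
grip_force: 30.0
```

>>> play_rows(
  delta_pos=[
    [0,0,0],
    [0,0,0],
    [0,0,0],
    [0,0,0.03],
    [0,0,0.05],
    [0,0,0.05],
  ],
  yaw=[0,0,0,0,0,0],
  hand=-0.1,
)

```text
time: 26.55
ee_pos: [0.5667, 0.0553, 0.1047]
tool_rot: [3.108, 0.457, 0.007]
contact_force: [0.1, -0.1, -0.0]
finger_gap: 0.0422
grip_force: 0.0
```

>>> play_rows(
  delta_pos=[
    [0,0,0],
    [0,0,0],
    [0,0,0],
    [0,0,0],
    [0,0,0],
    [0,0,0],
  ],
  yaw=[0,0,0,0,0,0],
  hand=-1,
)

```text
time: 27.3
ee_pos: [0.5647, 0.0553, 0.1022]
tool_rot: [-3.108, -0.457, -0.0]
contact_force: [-0.4, 0.2, 0.2]
finger_gap: -0.0001
grip_force: 0.0
```

Fingers shut above the bar; press down: first to z ≈ 0.075, then gradually.

>>> play_rows(
  delta_pos=[
    [-0.0005,-0.001,-0.015],
    [-0.0005,-0.001,-0.027],
    [-0.0005,-0.001,-0.03],
    [-0.0005,-0.001,-0.032],
    [-0.0005,-0.001,-0.034],
  ],
  yaw=[0,0,0,0,0],
)

```text
time: 27.92
ee_pos: [0.564, 0.0542, 0.0682]
tool_rot: [-3.108, -0.457, 0.001]
contact_force: [-4.9, -1.4, 3.9]
finger_gap: 0.0004
grip_force: 2.7
```

>>> play_rows(
  delta_pos=[
    [0,0,-0.001],
    [0,0,-0.002],
    [0,0,-0.003],
    [0,0,-0.003],
  ],
  yaw=[0,0,0,0],
)

```text
time: 28.42
ee_pos: [0.5639, 0.0542, 0.0654]
tool_rot: [3.108, 0.457, -0.001]
contact_force: [-4.2, -1.7, 4.9]
finger_gap: 0.0005
grip_force: 2.5
```

>>> play_rows(
  delta_pos=[
    [0,0,-0.001],
    [0,0,-0.002],
    [0,0,-0.002],
  ],
  yaw=[0,0,0],
)

```text
time: 28.8
ee_pos: [0.5639, 0.0542, 0.064]
tool_rot: [3.108, 0.457, -0.001]
contact_force: [-7.5, -1.6, 11.0]
finger_gap: 0.0005
grip_force: 5.3
```

>>> play_rows(
  delta_pos=[
    [0,0,-0.0007],
    [0,0,-0.0014],
    [0,0,-0.0014],
  ],
  yaw=[0,0,0],
)

```text
time: 29.18
ee_pos: [0.564, 0.0541, 0.0638]
tool_rot: [3.108, 0.457, -0.001]
contact_force: [-12.4, -2.3, 21.0]
finger_gap: 0.0006
grip_force: 10.0
```

Force rises with no motion: the clip is at its rigid end. Withdraw and look.

>>> play_rows(
  delta_pos=[
    [0,0,0.005],
    [0,0,0.03],
    [0,0,0.08],
    [0,0,0.13],
    [-0.06,-0.02,0.15],
    [-0.12,-0.04,0.15],
    [-0.15,-0.1,0.15],
    [-0.15,-0.15,0.15],
    [-0.15,-0.2,0.15],
    [-0.15,-0.2,0.15],
  ],
  yaw=[0,0,0,0,0,0,0,0,0,0],
)

```text
time: 30.42
ee_pos: [0.414, -0.1485, 0.2119]
tool_rot: [3.108, 0.449, 0.001]
contact_force: [0.4, 0.2, -0.1]
finger_gap: 0.0004
grip_force: 0.0
```

```bash
python3 - <<'E'
from h import *
print(read_state()["contact_force"])
p,_=grab_frame("top");q,_=grab_frame("side")
a=cv2.resize(p[175:305,200:280],None,fx=4.6,fy=4.6,interpolation=cv2.INTER_CUBIC)
b=cv2.resize(q[150:260,200:300],None,fx=4,fy=4,interpolation=cv2.INTER_CUBIC)
o=np.zeros((600,790,3),np.uint8);o[:a.shape[0],:a.shape[1]]=a;o[:b.shape[0],380:380+b.shape[1]]=b
cv2.imwrite("pics/c6.png",o)
E
```

```text
[ 0.43429354  0.21452447 -0.14307648]
```

View pics/c6.png

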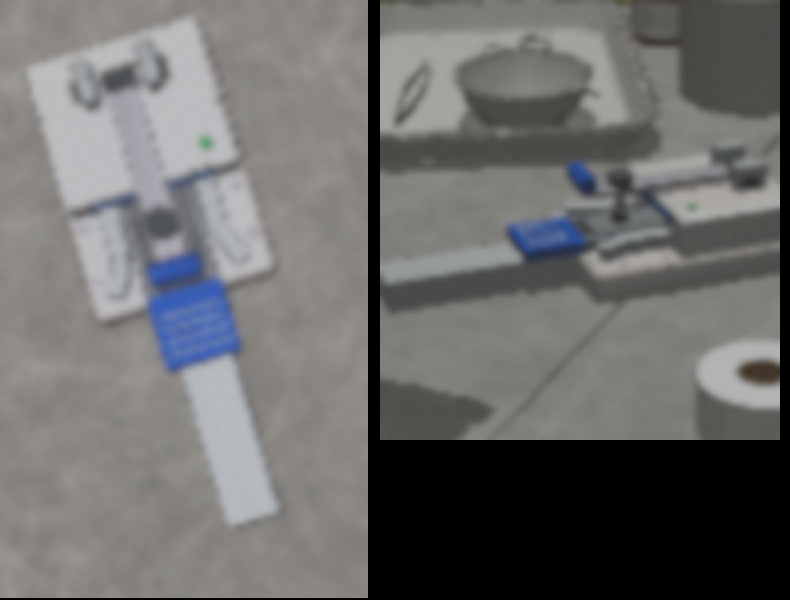

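Clip is level with its foot on the carrier (foot at crop (160,222)), and the carrier is straight in the rails. Quick check that it has not backed off the stop.

```bash
python3 - <<'E'
from h import *
O=np.array([.559,.0528,0]);u=np.array([np.cos(.293),np.sin(.293),0])
P=plane("top",[np.array([205,360])/4.6+[200,175]-.4],.028)[0];print("rear rx",(P-O)@u)
G=np.array([.5413,.0483,0]);print("tcp at stop rx",(G-O)@u,"expected rear",(G-O)@u-.018)
q=plane("side",[np.array([510-380,232])/4+[200,150]-.4,np.array([535-380,258])/4+[200,150]-.4],.028);print(((q-O)@u))
E
```

```text
rear rx -0.0357772516428131
tcp at stop rx -0.0182453717274889 expected rear -0.0362453717274889
[-0.03595108 -0.03292896]
```

Rear edge is at -35.8 mm against -36.2 mm expected, so it is still at the stop.

```bash
python3 -c "
from station import *
print(hand_in())"
```

```text
the job is handed in; nothing more can be done
None
```

The job is done and handed in: the carrier rests against the hidden end stop (felt at about 6 N), the clip is fully down with its foot on it, and the robot ended clear without going near the bottle, label roll or carton.

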